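# Empty the tester's catch tray and zero its counter with the stylus

### The job

The batch of switch housings is tested: clear both white housings from the tester's catch tray into the tote in front of it; they can simply be pushed off the tray's open end. Then take the stylus from its rest and use its thin tip to press the small button sunk in the round hole on the tester's front fully in for a moment and let it spring out again. Lay the stylus back in its rest as it lay, without pressing the raised start button or disturbing the other things on the table.

Things in the scene. Friction and masses are not known exactly. Their poses are not given: they have to be found in the camera images.
- tester: Grey bench tester, fixed; housing 120 (x) x 130 (y) x 110 (z) mm, a counter window near the top of its front. Origin: centre of the housing's underside, on the table; x points from its front panel (x = -60 mm) to its back, y to its left seen from the robot. Its catch tray stands at the housing's left side. Turned at most 0.2 rad from straight ahead.
- tray_back (a point): Middle of the closed back end of the bare steel catch tray, on its floor, 60 mm above the table. Axes as the tester's. The tray is 190 mm long (x) and 125 mm wide inside (y); side and back walls 3 mm thick rise 22 mm above the floor. The tester's housing, 110 mm high, stands 10 mm to the right of the inside of the right wall, from 60 mm in front of this point backwards.
- tray_front (a point): Middle of the open front edge of the catch tray, on its floor (no wall or lip here). Axes as the tester's.
- recess (a point): Centre of the mouth of the round hole in the tester's front panel, 61 mm above the table; axes as the tester's. The hole is 20 mm in diameter, runs level along the tester's +x; the button's face lies 12 mm inside the mouth.
- zero_button (a joint): Travel of the recessed round button (16 mm in diameter, black): 0 out, 0.006 m fully in, along the tester's +x. It springs back; needs about 2 N to start and 5 N to be fully in. Pressed counts from 4.5 mm on.
- start_button (a joint): Travel of the raised black start button (22 mm in diameter) on the same panel, 42 mm to the right of the hole and 40 mm above the table, standing out of the panel: 0 out, 0.005 m in. Not to be pressed.
- tote: Grey open tote, fixed, directly in front of the tray's open end and in line with it (centre 262 mm in front of the tester's origin, within 10 mm sideways of the tray's centre line). 130 (x) x 150 (y) x 45 (z) mm outside, walls 3 mm; origin at the centre of its underside, on the table, axes as the tester's.
- part_front: White moulded switch housing, 44 (x) x 84 (y) x 43 (z) mm, about 70 g, lying across the catch tray, the one nearer the open end. Origin on its underside; it reaches from x = -24 to +20 mm and y = -47 to +37 mm. A gap of a few mm parts it from the other one.
- part_back: The other switch housing, alike, behind the first, with about 65 mm or more of free tray floor between it and the tray's back wall. Pushed towards the open end it pushes the front one before it; both slide flat on the tray floor (friction about 0.5 to 1).
- part_front_mid (a point): Middle of part_front's body (21 mm above its underside).
- part_back_mid (a point): Middle of part_back's body (21 mm above its underside).
- stylus: Loose stylus, 160 mm long, 50 g, lying level in its rest. Origin on the underside of its handle; x runs along it to the tip. Black square handle 16 x 16 mm from x = -80 to +30 mm, axis 8 mm above the origin; then a short 12 mm collar and a 7 mm steel pin up to x = 80 mm.
- stylus_tip (a point): Tip of the stylus's pin, on its axis (80 mm from the origin). Axes as the stylus's.
- rest: Fixed stylus rest: base plate 8 mm thick with two upright forks, 10 mm thick, at x = -60 and +24 mm, open at the top; slots 22 mm wide, floors at 40 mm, walls to 50 mm, flared above to about 40 mm width at 63 mm. Origin under the stylus's origin, at table height; x along the stylus to its tip. Stylus origin 40 mm above it. Handle free to grip between x = -55 and +19 mm.
- tape_roll: Roll of black tape, a bystander behind the rest, diameter 68 mm.
- screw_tub: Clear tub of screws, a bystander, diameter 58 mm, 53 mm high, near the tape.

How it is judged:
By the outcome, as a careful person would: the job done as asked, in the order asked, and still so for the second after the job is handed in, with the robot touching nothing.
It also fails if it takes over 54 s, if anything falls off the work surface, if the arm or the gripper's body presses on something with over 40 N, if the wrist force passes 120 N, or if a joint passes its speed limit or range.

### The arm

A 6-joint arm with a two-finger parallel gripper is mounted at the origin on a cart in front of the work surface, level with it; the furniture and walls round the work are solid. World frame = base frame: x ahead of the robot, y to its left, z up, the work surface at z = 0. Lengths are in mm, angles in rad, forces in N, time in s.
With the tool pointing down it reaches from about 250 to 725 mm from the base axis. Payload 9.7 kg.
Tool frame: the origin (TCP) lies midway between the tips of the shut fingers; the grasp point (between the pads) lies robot.grip_point_offset behind it (robot.grip_point_offset is the distance from the TCP to the grasp point, in mm); z points along the fingers, y is the line along which they close (so a half turn about z gives the same grasp; the last joint's range is limited). The gripper opens to 85 mm and grips with 20 to 120 N. Pads are 22 mm wide; open, the fingers measure 114 mm over their backs; the gripper's body (76 mm by 85 mm) begins 54 mm behind the grasp point. The pads swing forward as they close: fully open they stand 13 mm farther back than shut.
Start: joints at [1.174, 0.087, 0.176, 1.66, 0, 1.571], TCP at [212.555, 507.265, 231.284] pointing down, gripper open.
Joint ranges: [-3.13, 3.13], [-0.85, 1.81], [-1.15, 1.24], [-2.2, 2.28], [-1.44, 1.52], [-3.14, 3.14]. Speed limits (rad/s): [2.22, 2.22, 2.57, 3.14, 3.14, 3.14].

### API

Orientations are given as a unit quaternion [w, x, y, z].
In Python, from workcell import robot gives the robot as it stands. Calls block until the motion is done:
- robot.move_pose(position, orientation): joint-space move of the TCP to a pose.
- robot.servo_line(position, rotation=None, max_speed=150): straight line of the TCP; rotation=None keeps the orientation; max_speed is the mean speed in mm/s.
- robot.movej(angles): joint-space move.
- robot.move_gripper(opening): opening from 0.0 (shut) to 1.0 (fully open); the grip force is fixed at half the most; returns when the fingers have stopped.
- robot.wait(seconds).
- robot.solve_ik(position, orientation): joint angles nearest the present ones, or None.
- robot.read_camera(name): name is "scene" or "side" or "wrist"; returns the picture (384x512x3 uint8, red, green, blue); there is no depth.
- robot.camera_model(name): a dict with "K" (3x3 intrinsics, pixels), "eye" and "rotation" of the camera in the world; the wrist camera has in their place "hand_eye" (4x4, takes a point from camera to tool coordinates, whose origin is the TCP and whose axes are the flange's). Camera axes: x right, y down, z forward; pixel columns grow to the right and rows downward; lengths in mm; the calibration is good to about 2 mm. A picture is of the moment at which its call begins: read the wrist's pose just before it. camera_model takes no time and is no camera call.
A pose or a line that the arm cannot do raises robot.Unreachable and nothing moves.
- robot.finish_job(): hands the job in; it is judged then, once.
Trained networks look in the newest picture that a camera, given by its name, has taken for a name from the list of things; names that differ only in an ending like _2 or _b are one class to them, and where a whole thing is asked for, a point or a joint stands for the part that bears it (a point fixed in the world has none). Each returns a list of dicts, best first, with "conf" (0 to 1); they miss things now and then, are a little off and sometimes report something else, mostly with a low value. They report only what shows in the picture. A call takes as long as a camera call.
- robot.search_frame(camera, query): "position" ([column, row] in pixels, amid what is visible of it).
Readings, each from a call of its own:
- robot.get_clock(): time.
- robot.get_joint_positions(): joint angles.
- robot.get_dq(): joint speeds.
- robot.get_tau(): joint torques, N m.
- robot.get_ee_pos(): TCP position.
- robot.get_eef_rot(): TCP orientation.
- robot.get_wrist_force(): force on the tool from outside, world axes, zero at the start.
- robot.get_ft_torque(): the same for the moment, N m.
- robot.get_gripper_width(): opening from 0.0 (shut) to 1.0 (fully open).
- robot.get_gripper_force(): force on a finger pad.
Only numpy, scipy, OpenCV 4.12 (cv2) and the standard library are available. Lean on these libraries where they do the work, as an engineer would, in place of code of your own. Each camera call takes 0.05 s, during which the arm holds its last target. There are 200 camera calls.

## Working session

There is one attempt and no reset: what is moved stays moved. The work goes in short steps, each a Python script; the robot and the scene stay as the last script left them, time stands still between calls to the robot, and variables do not carry over. Pictures are saved under pics/ and viewed, at most 10 in all, crops included, and the job is handed in when it is done.

```bash
mkdir -p pics; ls
python3 - <<'E'
from workcell import robot
import cv2,numpy as np
print(robot.grip_point_offset, robot.get_clock(), robot.get_eef_rot())
for c in ["scene","side"]:
    im=robot.read_camera(c); cv2.imwrite(f"pics/{c}0.png",im[:,:,::-1])
    m=robot.camera_model(c); print(c,m)
    for q in ["tester","tray_back","tray_front","recess","start_button","tote","part_front_mid","part_back_mid","stylus","stylus_tip","rest","tape_roll"]:
        r=robot.search_frame(c,q); print(q,[(np.round(d["position"],1).tolist(),round(d["conf"],2)) for d in r[:3]])
print(robot.camera_model("wrist"),robot.get_clock())
a=cv2.imread("pics/scene0.png");b=cv2.imread("pics/side0.png")
cv2.imwrite("pics/both0.png",cv2.resize(np.vstack([a,b]),(800,1200))[:])
E
```

```text
pics
18.700000000000003 0.0 [-1.39398000e-04  1.97092477e-01  9.80384664e-01 -6.68982838e-04]
scene {'K': array([[353.90188502,   0.        , 256.27410622],
       [  0.        , 353.90188502, 195.77674915],
       [  0.        ,   0.        ,   1.        ]]), 'eye': array([  25.81803654, -550.40970657,  534.19874256]), 'rotation': array([-0.48799758,  0.81697386, -0.26359374,  0.15789366])}
tester [([256.7, 191.3], 0.79), ([348.5, 222.7], 0.51), ([197.9, 186.4], 0.37)]
tray_back [([260.3, 193.0], 0.91)]
tray_front [([260.5, 191.6], 0.75)]
recess [([261.6, 192.2], 0.68)]
start_button [([258.9, 213.4], 0.53)]
tote [([164.2, 216.4], 0.57)]
part_front_mid [([200.5, 188.1], 0.56)]
part_back_mid [([218.1, 178.1], 0.89)]
stylus [([274.1, 241.7], 0.74)]
stylus_tip [([276.7, 242.1], 0.6), ([347.1, 223.0], 0.44)]
rest [([273.9, 254.7], 0.59)]
tape_roll [([330.3, 215.5], 0.63)]
side {'K': array([[383.9374155 ,   0.        , 251.13598764],
       [  0.        , 383.9374155 , 189.94851135],
       [  0.        ,   0.        ,   1.        ]]), 'eye': array([ 441.00077419, -610.49789895,  441.5789
[... 434 characters left out ...]
224.5, 253.7], 0.74), ([247.6, 220.9], 0.55)]
rest [([223.3, 272.3], 0.79), ([220.8, 254.3], 0.33)]
tape_roll [([333.9, 244.4], 0.79), ([196.7, 175.2], 0.45), ([266.8, 194.8], 0.3)]
{'K': array([[276.86271572,   0.        , 255.35291586],
       [  0.        , 276.86271572, 185.80478439],
       [  0.        ,   0.        ,   1.        ]]), 'hand_eye': array([[-4.22120949e-04, -9.55790934e-01, -2.94046787e-01,
         7.52367649e+01],
       [ 9.99999911e-01, -4.11287904e-04, -9.86770229e-05,
         5.64728190e-01],
       [-2.66232830e-05, -2.94046803e-01,  9.55791022e-01,
        -1.42904876e+02],
       [ 0.00000000e+00,  0.00000000e+00,  0.00000000e+00,
         1.00000000e+00]])} 1.3
```

View pics/scene0.png

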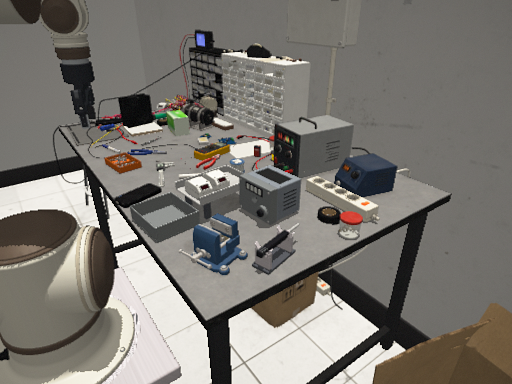

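View pics/side0.png

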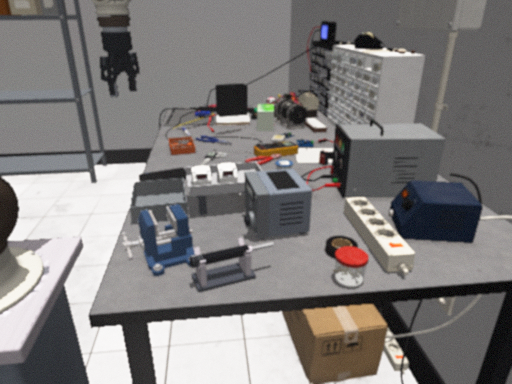

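```bash
cat > h.py <<'E'
from workcell import robot
import cv2,numpy as np
from scipy.spatial.transform import Rotation as R
def rq(q): return R.from_quat(q,scalar_first=True).as_matrix()
def cam(c,pose=None):
    m=robot.camera_model(c)
    if c!="wrist": return m["K"],rq(m["rotation"]),np.array(m["eye"])
    p,q=pose if pose else (robot.get_ee_pos(),robot.get_eef_rot())
    H=np.array(m["hand_eye"]);Rt=rq(q)
    return m["K"],Rt@H[:3,:3],np.array(p)+Rt@H[:3,3]
def ray(cm,uv):
    K,Rm,e=cm;d=Rm@np.linalg.inv(K)@[uv[0],uv[1],1];return e,d/np.linalg.norm(d)
def plane(cm,uv,z):
    e,d=ray(cm,uv);return e+d*(z-e[2])/d[2]
def proj(cm,P):
    K,Rm,e=cm;p=(np.atleast_2d(P)-e)@Rm@K.T;return p[:,:2]/p[:,2:]
def tri(cs,uvs):
    A=np.zeros((3,3));b=np.zeros(3)
    for c,u in zip(cs,uvs):
        e,d=ray(c,u);M=np.eye(3)-np.outer(d,d);A+=M;b+=M@e
    return np.linalg.solve(A,b)
def down(yaw):
    "tool z down, tool x along world angle yaw (so fingers close at yaw-90)"
    c,s=np.cos(yaw),np.sin(yaw)
    return R.from_matrix(np.array([[c,s,0],[s,-c,0],[0,0,-1]])).as_quat(scalar_first=True)
E
python3 - <<'E'
from h import *
S,D=cam("scene"),cam("side")
for n,a,b in [("tester",(256.7,191.3),(265.6,195)),("tote",(164.2,216.4),(158.6,195)),("pf",(200.5,188.1),(199.3,176)),("pb",(218.1,178.1),(224.6,173.4)),("sty",(274,241.7),(222.6,255.2)),("rest",(273.9,254.7),(223.3,272.3)),("tape",(330.3,215.5),(333.9,244.4)),("vise",(218,240),(165,238)),("tip",(297,228),(270,243)),("tail",(259,254),(192,258)),("recess",(262,212),(251,217))]:
    P=tri([S,D],[a,b]);print(n,P.round(),(proj(S,P)-a).round(1),(proj(D,P)-b).round(1))
print(rq(robot.get_eef_rot()).round(2))
for y in (0,np.pi,1.57,-1.57): print(y,robot.solve_ik([450,50,420],down(y)))
E
python3 -c "
import cv2
a=cv2.imread('pics/scene0.png')[150:290,120:380];cv2.imwrite('pics/c0.png',cv2.resize(a,None,fx=3,fy=3,interpolation=cv2.INTER_CUBIC))"
```

```text
tester [567. 197.  54.] [[-0.  -0.4]] [[-0.1  0.5]]
tote [308. 273.  29.] [[-0.  -2.3]] [[-0.6  2.4]]
pf [413. 252.  88.] [[-0.  -0.5]] [[-0.1  0.6]]
pb [476. 261.  92.] [[0.  1.1]] [[ 0.3 -1.3]]
sty [455. -27.  48.] [[0.  0.4]] [[ 0.1 -0.5]]
rest [455. -28.  11.] [[0.  0.4]] [[ 0.1 -0.5]]
tape [671.  -0.  33.] [[-0.1 -0.9]] [[-0.2  1.2]]
vise [347.  46.  51.] [[0.2 1.8]] [[ 0.4 -2.1]]
tip [544.  -7.  48.] [[-0.1 -1.8]] [[-0.5  2.4]]
tail [400. -42.  52.] [[-0.2 -1.5]] [[-0.4  1.9]]
recess [522. 110.  43.] [[-0.  -1.1]] [[-0.3  1.3]]
[[-0.92  0.39 -0.  ]
 [ 0.39  0.92 -0.  ]
 [ 0.   -0.   -1.  ]]
0 [ 0.11065722  0.01869965  0.49348115  2.04557783  0.         -3.03093543]
3.141592653589793 [0.11065722 0.01869965 0.49348115 2.04557783 0.         0.11065722]
1.57 [0.11065722 0.01869965 0.49348115 2.04557783 0.         1.68224987]
-1.57 [ 0.11065722  0.01869965  0.49348115  2.04557783  0.         -1.46093543]
```

View pics/c0.png

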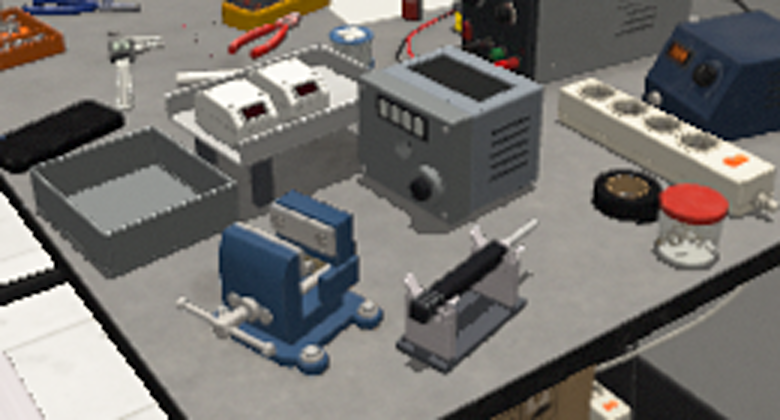

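```bash
cat >> h.py <<'E'
import json
def snap(name,qs=()):
    p,q=robot.get_ee_pos(),robot.get_eef_rot()
    im=robot.read_camera("wrist");cv2.imwrite(f"pics/{name}.png",im[:,:,::-1])
    json.dump([list(map(float,p)),list(map(float,q))],open(f"pics/{name}.json","w"))
    for s in qs:
        print(s,[(np.round(d["position"],1).tolist(),round(d["conf"],2)) for d in robot.search_frame("wrist",s)[:2]])
    return im
def wcam(name): return cam("wrist",tuple(json.load(open(f"pics/{name}.json"))))
E
python3 - <<'E'
from h import *
robot.move_pose([400,240,300],down(np.pi)); 
snap("w1",["tray_front","tray_back","part_front_mid","part_back_mid","tote","recess","tester"])
robot.move_pose([430,20,230],down(np.pi))
snap("w2",["stylus","stylus_tip","rest","recess","tester","start_button"]); print(robot.get_clock())
for n in("w1","w2"): cv2.imwrite(f"pics/{n}b.png",cv2.resize(cv2.imread(f"pics/{n}.png"),(800,600),interpolation=cv2.INTER_CUBIC))
E
```

```text
tray_front [([241.4, 251.4], 0.93)]
tray_back [([240.3, 247.1], 0.67), ([78.0, 191.7], 0.4)]
part_front_mid [([285.1, 173.3], 0.95)]
part_back_mid [([287.8, 215.9], 0.65)]
tote [([285.0, 84.6], 0.71)]
recess [([240.6, 250.2], 0.7)]
tester []
stylus [([214.6, 184.7], 0.83), ([480.0, 215.1], 0.45)]
stylus_tip [([215.3, 182.6], 0.85)]
rest [([226.1, 174.7], 0.72), ([424.7, 250.7], 0.55)]
recess [([423.5, 250.3], 0.73)]
tester [([425.1, 246.6], 0.63)]
start_button [([321.0, 222.6], 0.69)]
4.2333
```

View pics/w1b.png

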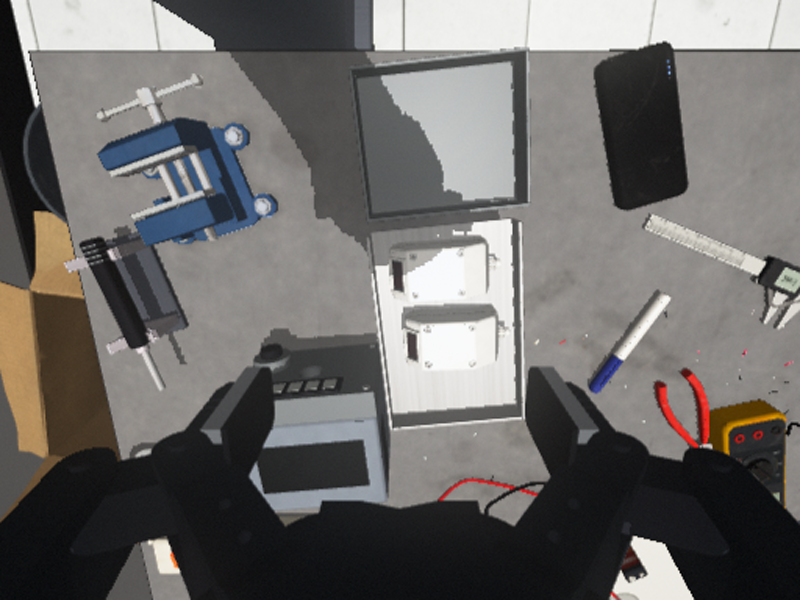

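View pics/w2b.png

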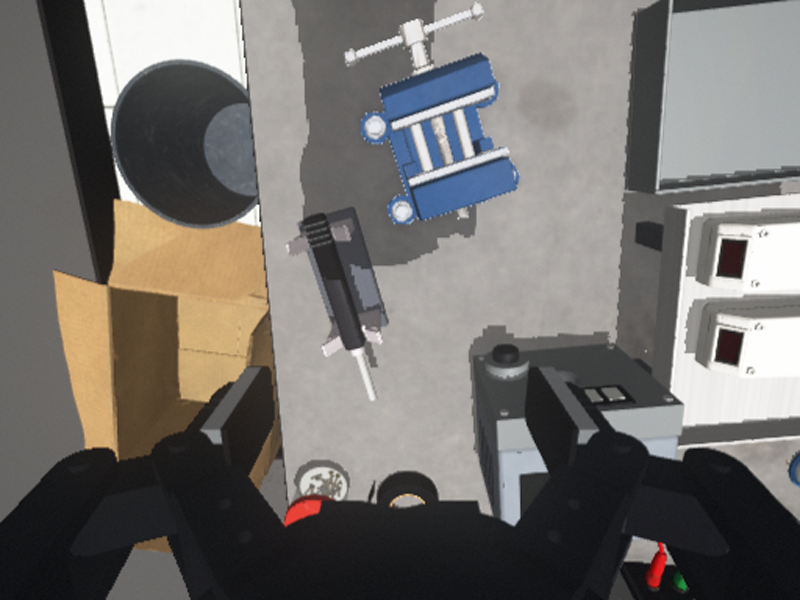

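Run:
```python
from h import *
a,b=wcam("w1"),wcam("w2"); s=.64
for n,c,uv,z in [("trayFR",a,(372,222),82),("trayFL",a,(523,218),82),("trayBR",a,(392,428),82),("trayBL",a,(523,419),82),("toteNR",a,(350,67),45),("toteNL",a,(528,50),45),("toteFR",a,(370,219),45),("toteFL",a,(529,204),45),
 ("pf c",a,(446,268),95),("pb c",a,(458,333),95),("tail",b,(313,222),48),("tip",b,(374,400),48),("neck",b,(357,350),48),("start",b,(505,354),40),("tail1",a,(93,245),48),("tip1",a,(162,389),48),("start1",a,(270,355),40),
 ("vise hiL",b,(380,90),80),("vise hiR",b,(518,185),80)]:
    print(n,plane(c,np.array(uv)*s,z).round(1))
```

```text
trayFR [376.2 218.6  82. ]
trayFL [373. 344.  82.]
trayBR [575.  234.3  82. ]
trayBL [565.  360.1  82. ]
toteNR [253.1 200.5  45. ]
toteNL [240.6 347.2  45. ]
toteFR [378.8 214.6  45. ]
toteFL [365.3 358.9  45. ]
pf c [412.4 280.   95. ]
pb c [470.5 292.2  95. ]
tail [401.8 -43.3  48. ]
tip [ 5.534e+02 -2.000e-01  4.800e+01]
neck [506.8 -13.3  48. ]
start [514.3 110.7  40. ]
tail1 [402.2 -41.8  48. ]
tip1 [552.   -2.2  48. ]
start1 [517.6 109.4  40. ]
vise hiL [315.4   9.5  80. ]
vise hiR [372.9  99.8  80. ]
```

```bash
cat > fit.py <<'E'
from h import *
from scipy.optimize import least_squares
a,b=wcam("w1"),wcam("w2")
# tester frame points: outer wall tops mid-thickness, tote outer corners
obs=[(372,222,-190,73.5,82),(523,218,-190,201.5,82),(392,428,3,73.5,82),(523,419,3,201.5,82)]
tot=[(350,67,-327,-75,45),(528,50,-327,75,45),(370,219,-197,-75,45),(529,204,-197,75,45)]
def T(p,P):
    c,s=np.cos(p[2]),np.sin(p[2]);P=np.atleast_2d(P)
    return np.c_[p[0]+c*P[:,0]-s*P[:,1],p[1]+s*P[:,0]+c*P[:,1],P[:,2]]
def f(p):
    A=np.array(obs,float);B=np.array(tot,float);B[:,3]+=137.5+p[3]
    A=np.r_[A,B]
    return np.r_[(proj(a,T(p,A[:,2:]))-A[:,:2]*.64).ravel(),p[3]/5]
r=least_squares(f,[580,163,.088,0],loss="soft_l1");p=r.x
if __name__=="__main__":
    print(p.round(3),r.fun.round(1));np.save("tester.npy",p)
    c,s=np.cos(p[2]),np.sin(p[2])
    for n,P in [("pf",(412.4,280)),("pb",(470.5,292.2)),("start",(516,110)),("visehi",(373,100))]:
        d=np.array(P)-p[:2];print(n,(c*d[0]+s*d[1]).round(1),(-s*d[0]+c*d[1]).round(1))
    im=cv2.imread("pics/w2.png")
    im=cv2.resize(im,(800,600),interpolation=cv2.INTER_CUBIC)
    box=[(-60,y,z) for y in(-65,65) for z in (0,110)]
    px=proj(b,T(p,box))/.64;print("front panel corners w2",px.round().tolist())
    px=proj(a,T(p,box))/.64;print("w1",px.round().tolist())
E
python3 fit.py
python3 - <<'E'
from fit import *
q=down(p[2]+np.pi)
for P in [(-40,130,150),(-40,130,68),(-220,135,68),(-220,135,200)]: print(T(p,[P])[0].round(),robot.solve_ik(T(p,[P])[0],q))
E
```

```text
[5.80210e+02 1.60351e+02 8.40000e-02 4.17400e+00] [-0.7  6.5  0.8  0.7 -0.3  1.2  0.8  0.7 -1.1 -3.8  1.5 -3.9 -3.1 -0.3
  0.5  0.2  0.8]
pf -157.1 133.4
pb -98.2 140.6
start -68.2 -44.8
visehi -211.6 -42.7
front panel corners w2 [[473.0, 347.0], [498.0, 413.0], [612.0, 336.0], [687.0, 399.0]]
w1 [[264.0, 346.0], [226.0, 399.0], [380.0, 337.0], [375.0, 387.0]]
[529. 287. 150.] [0.4960766  0.1963178  0.14082493 1.51530346 0.         0.41163172]
[529. 287.  68.] [ 0.4960766   0.2089367  -0.00265903  1.3592006   0.          0.41163172]
[350. 276.  68.] [ 0.66883393 -0.16422953 -0.38259558  1.35243028  0.          0.58438904]
[350. 276. 200.] [ 0.66883393 -0.17099576 -0.13387914  1.60791294  0.          0.58438904]
```

Run:
```python
from fit import *
q=down(p[2]+np.pi); W=lambda *P:T(p,[P])[0]
robot.move_gripper(0.5)
robot.move_pose(W(-36,138,190),q)
robot.servo_line(W(-36,138,69),max_speed=150)
print(robot.get_wrist_force())
robot.servo_line(W(-100,138,69),max_speed=80); print(robot.get_wrist_force())
robot.servo_line(W(-228,138,69),max_speed=110); print(robot.get_wrist_force())
robot.servo_line(W(-222,138,240),max_speed=250)
snap("w3",["part_front_mid","tote"]); print(robot.get_clock())
cv2.imwrite("pics/w3b.png",cv2.resize(cv2.imread("pics/w3.png"),(640,480)))
```

```text
[-0.00910824  0.48180661  0.04354565]
[-1.05109556 -0.52517316 -0.23613627]
[-0.48242381  0.05608827  0.80947329]
part_front_mid [([254.5, 117.7], 0.68)]
tote [([270.4, 131.7], 0.64), ([255.4, 118.7], 0.31)]
10.0667
```

View pics/w3b.png

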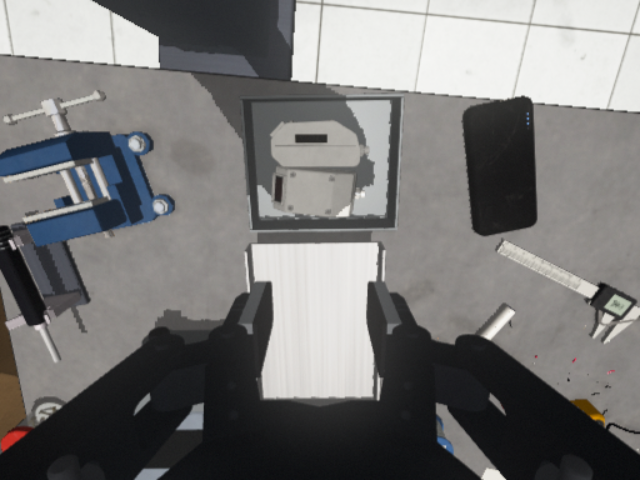

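Run:
```python
from fit import *
W=lambda *P:T(p,[P])[0]
th=0.6
Rm=rq(down(p[2]+np.pi))@R.from_euler('y',-th).as_matrix()
print(Rm[:,2])
if Rm[0,2]<0: Rm=rq(down(p[2]+np.pi))@R.from_euler('y',th).as_matrix()
q=R.from_matrix(Rm).as_quat(scalar_first=True)
robot.move_pose(W(-170,-5,170),q)
snap("w4",["recess","start_button"])
y=.272; o=np.array([477.5,-21.7])
g=o-18*np.array([np.cos(y),np.sin(y)])
robot.move_pose([*g,190],down(y+np.pi))
snap("w5",["stylus","stylus_tip"])
print(robot.get_clock())
a4=cv2.imread("pics/w4.png");a5=cv2.imread("pics/w5.png")
cv2.imwrite("pics/w45.png",cv2.resize(np.hstack([a4[60:360,100:400],a5[60:360,100:400]]),(800,400),interpolation=cv2.INTER_CUBIC))
```

```text
[ 0.56263044  0.04762466 -0.82533561]
recess [([363.7, 178.6], 0.59)]
start_button [([221.7, 174.7], 0.55), ([114.3, 231.6], 0.22)]
stylus [([257.6, 167.2], 0.8), ([470.0, 271.4], 0.34)]
stylus_tip [([253.4, 169.5], 0.78)]
12.2
```

View pics/w45.png

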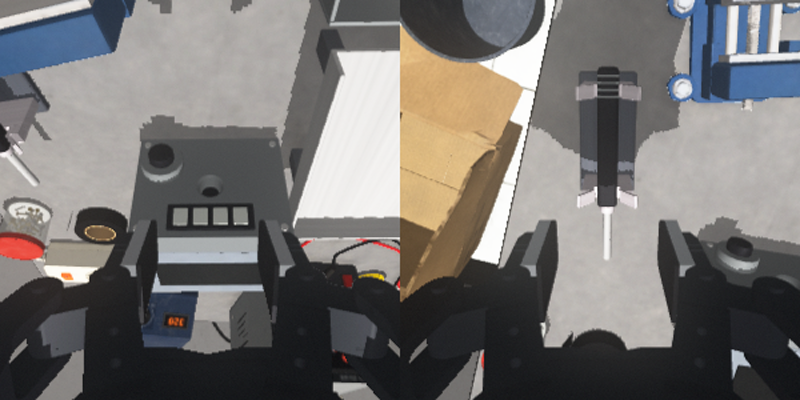

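```bash
python3 - <<'E'
from fit import *
c4,c5=wcam("w4"),wcam("w5")
def inv(P):
    c,s=np.cos(p[2]),np.sin(p[2]);d=P[:2]-p[:2];return np.array([c*d[0]+s*d[1],-s*d[0]+c*d[1],P[2]]).round(1)
print("recess z61",inv(plane(c4,(256.8,199.5),61)),"start z40",inv(plane(c4,(220.8,176.3),40)))
e,d=ray(c4,(256.8,199.5)); n=np.array([np.cos(p[2]),np.sin(p[2]),0]); pp=T(p,[(-60,0,0)])[0]
print("recess on panel",inv(e+d*((pp-e)@n)/(d@n)))
pr=[plane(c5,u,z) for u,z in [((256,111.5),48),((255.5,253.5),48)]]
print(np.round(pr,1),np.linalg.norm(pr[1]-pr[0]),np.arctan2(*(pr[1]-pr[0])[1::-1]))
E
python3 - <<'E'
import cv2;a=cv2.imread('pics/w5.png')[90:270,215:300];g=cv2.cvtColor(a,6)
for r in (40,60,80,100,135,150): print(r+90,[int(v) for v in g[r,20:62]])
E
```

```text
recess z61 [-54.3  -2.3  61. ] start z40 [-70.7 -43.6  40. ]
recess on panel [-60.   -2.3  65.1]
[[ 3.977e+02 -4.220e+01  4.800e+01]
 [ 5.515e+02  1.000e-01  4.800e+01]] 159.58351188692592 0.2683432137285071
130 [146, 147, 147, 148, 146, 145, 145, 145, 147, 146, 159, 173, 168, 51, 44, 45, 47, 43, 41, 45, 43, 43, 43, 44, 42, 40, 41, 39, 58, 138, 178, 149, 142, 142, 142, 143, 143, 143, 142, 144, 142, 142]
150 [70, 77, 75, 76, 78, 76, 78, 77, 76, 74, 74, 73, 70, 43, 42, 45, 43, 44, 44, 44, 43, 44, 42, 44, 42, 40, 41, 40, 44, 72, 68, 72, 72, 72, 71, 71, 69, 71, 71, 69, 70, 71]
170 [76, 76, 76, 76, 78, 76, 80, 75, 78, 77, 73, 74, 70, 45, 45, 46, 46, 48, 43, 46, 45, 46, 45, 45, 44, 45, 42, 44, 53, 73, 72, 73, 73, 72, 74, 71, 73, 73, 74, 70, 70, 84]
190 [116, 76, 78, 82, 89, 89, 91, 92, 90, 90, 88, 88, 83, 49, 51, 51, 49, 50, 50, 49, 51, 50, 51, 50, 50, 48, 48, 51, 72, 81, 81, 83, 80, 80, 84, 81, 80, 74, 75, 79, 121, 176]
225 [184, 181, 181, 182, 183, 181, 182, 183, 183, 181, 181, 180, 180, 180, 181, 181, 177, 152, 222, 241, 247, 236, 207, 158, 181, 184, 186, 182, 181, 179, 178, 180, 179, 181, 183, 182, 181, 182, 183, 182, 183, 181]
240 [185, 186, 186, 184, 184, 185, 183, 186, 185, 187, 186, 184, 183, 182, 182, 184, 179, 179, 230, 244, 244, 231, 187, 153, 183, 184, 185, 186, 184, 182, 180, 181, 181, 182, 183, 183, 183, 183, 182, 183, 184, 185]
```

Run:
```python
from fit import *
W=lambda *P:T(p,[P])[0]
y=.27;u=np.array([np.cos(y),np.sin(y)]);g=np.array([474.6,-21.0])-18*u
robot.servo_line([*g,31],down(y+np.pi),max_speed=120)
print("force before",np.round(robot.get_wrist_force(),2))
robot.move_gripper(0.0)
print(robot.get_gripper_width(),robot.get_gripper_force(),np.round(robot.get_wrist_force(),2),robot.get_ee_pos())
robot.servo_line([*g,110],max_speed=120)
print(robot.get_gripper_width(),np.round(robot.get_wrist_force(),2))
q=down(p[2]+np.pi)
robot.move_pose(W(-198,-2,120),q)
robot.servo_line(W(-198,-2,44),max_speed=120)
print(np.round(robot.get_wrist_force(),2))
snap("w6",["stylus_tip","recess"]);print(robot.get_clock())
cv2.imwrite("pics/w6b.png",cv2.resize(cv2.imread("pics/w6.png"),(800,600),interpolation=cv2.INTER_CUBIC))
c=wcam("w6")
print("expected tip",proj(c,W(-100,-2,61)),"hole",proj(c,W(-60,-2,61)))
```

```text
force before [-0.31 -0.03 -0.21]
0.1740842862260658 58.8935387134552 [-0.21  0.25  4.54] [457.63795407 -25.83522087  31.59578341]
0.17799747727845414 [-0.29 -0.28 -0.18]
[-0.19 -1.25 -0.31]
stylus_tip [([253.6, 218.3], 0.89), ([461.5, 292.3], 0.38)]
recess [([463.3, 289.8], 0.78)]
16.525
expected tip [[255.0129435  391.82076679]] hole [[255.09339367 436.27228697]]
```

View pics/w6b.png

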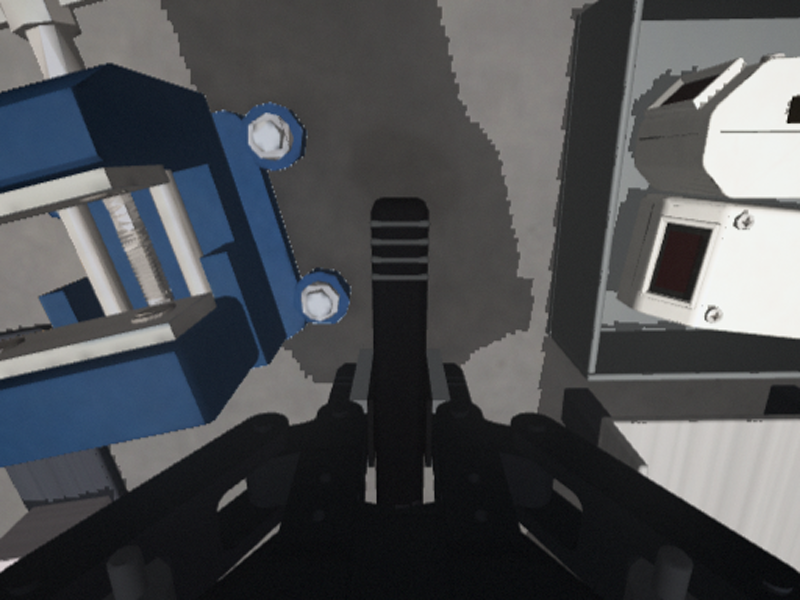

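Run:
```python
from fit import *
W=lambda *P:T(p,[P])[0]
out=[]
for c in("scene","side"):
    im=robot.read_camera(c)[:,:,::-1].copy();cm=cam(c)
    t=proj(cm,W(-100,-2,61))[0];h=proj(cm,W(-60,-2,61))[0];tl=proj(cm,W(-260,-2,61))[0]
    x0,y0=int(t[0])-50,int(t[1])-50
    k=cv2.resize(im[y0:y0+100,x0:x0+100],(600,600),interpolation=cv2.INTER_CUBIC)
    out.append(k[:,:400] if 0 else cv2.resize(k,(400,400)))
    f=lambda u:((u-[x0,y0]+.5)*4).round().tolist()
    print(c,"tip",f(t),"hole",f(h),"tail",f(tl))
cv2.imwrite("pics/t.png",np.hstack(out))
print(proj(wcam("w6"),W(-260,-2,69))/.64)
```

```text
scene tip [203.0, 205.0] hole [248.0, 186.0] tail [-2.0, 289.0]
side tip [203.0, 205.0] hole [274.0, 198.0] tail [-93.0, 233.0]
[[397.74984071 205.44807501]]
```

View pics/t.png

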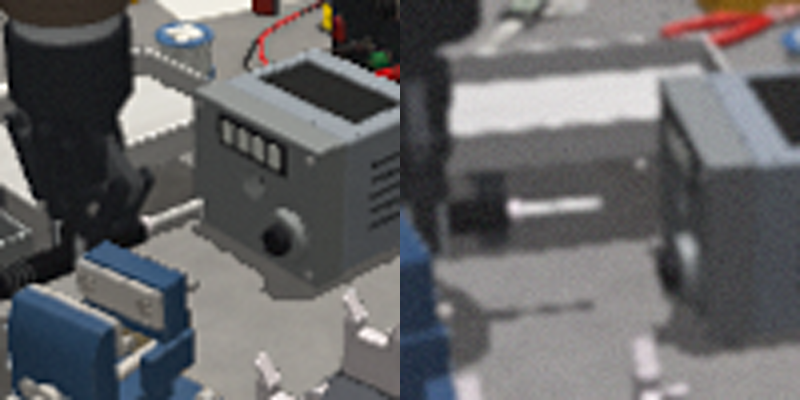

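Run:
```python
from fit import *
W=lambda *P:T(p,[P])[0]
robot.servo_line(W(-98-57,-2,44),max_speed=80)
f0=np.array(robot.get_wrist_force());print(f0.round(2))
x=-57;hi=0
while x<-30:
    x+=1.0
    robot.servo_line(W(-98+x,-2,44),max_speed=25)
    f=np.array(robot.get_wrist_force())-f0;print(x,f.round(1))
    if f[0]<-12 or np.hypot(f[1],f[2])>10: break
robot.wait(.3)
print("hold",np.round(robot.get_wrist_force(),1),robot.get_clock(),robot.get_gripper_width())
```

```text
[ 0.38 -1.    0.1 ]
-56.0 [-0.9  1.1 -1.2]
-55.0 [ 0.2  1.  -0.3]
-54.0 [-0.5  1.2  1. ]
-53.0 [ 0.1  1.5 -0.8]
-52.0 [ 0.7  1.6 -0.5]
-51.0 [ 0.2 -0.1 -0.4]
-50.0 [ 0.2  1.  -0.9]
-49.0 [-0.7  1.4 -0.9]
-48.0 [-0.5  1.4 -1. ]
-47.0 [-0.4  0.8 -0.3]
-46.0 [ 0.8  1.4 -0.5]
-45.0 [-0.4  1.2 -1. ]
-44.0 [-1.1  1.8 -2.1]
-43.0 [-0.8  1.3 -0.5]
-42.0 [ 0.3 -0.2  0.1]
-41.0 [-2.8  1.5 -0.6]
-40.0 [-3.1  0.9  0.4]
-39.0 [-3.4  1.1 -0.4]
-38.0 [-4.2  1.3 -0.4]
-37.0 [-4.8  0.8 -1.1]
-36.0 [-4.6  1.5 -0.5]
-35.0 [-8.  -0.1  0.8]
-34.0 [-12.6   0.1   2.4]
hold [-11.7  -0.8   1.8] 23.3583 0.18001823297140054
```

Run:
```python
from fit import *
W=lambda *P:T(p,[P])[0]
robot.servo_line(W(-198,-2,44),max_speed=60)
print(np.round(robot.get_wrist_force(),2))
robot.servo_line(W(-198,-2,120),max_speed=150)
y=.27;u=np.array([np.cos(y),np.sin(y)]);g=np.array([474.6,-21.0])-18*u
robot.move_pose([*g,110],down(y+np.pi))
robot.servo_line([*g,50],max_speed=100)
robot.servo_line([*g,31.8],max_speed=25)
print(np.round(robot.get_wrist_force(),2),robot.get_ee_pos())
robot.move_gripper(0.45)
robot.servo_line([*g,190],max_speed=150)
snap("w7",["stylus_tip"]);print(robot.get_clock())
a5=cv2.imread("pics/w5.png");a4=cv2.imread("pics/w7.png")
cv2.imwrite("pics/w75.png",cv2.resize(np.hstack([a4[60:360,100:400],a5[60:360,100:400]]),(800,400),interpolation=cv2.INTER_CUBIC))
```

```text
[ 0.42  0.09 -1.39]
[ 0.01 -0.15 -0.69] [457.30193087 -25.81092674  31.76434414]
stylus_tip [([252.3, 171.7], 0.91)]
29.3083
```

View pics/w75.png

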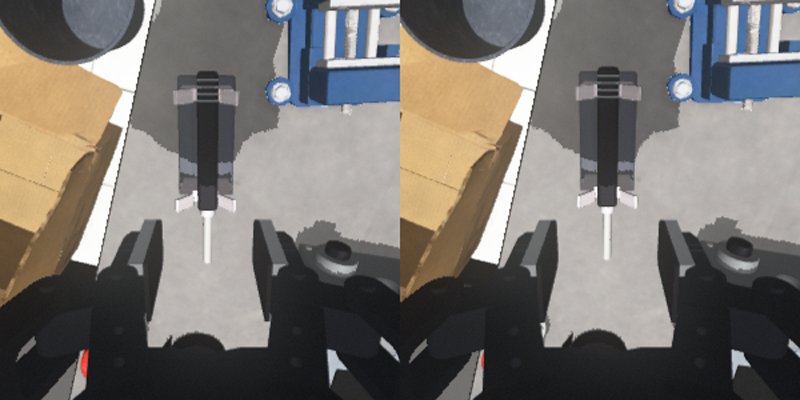

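```bash
python3 -c "
from workcell import robot
print(robot.finish_job())"
```

```text
the job is handed in; nothing more can be done
None
```

The job is handed in at about 29 s: both housings are in the tote, the recessed button was pressed to its stop (about 12 N) and released, and the stylus is back in its rest as it lay, to within about a millimetre or two by the camera. The arm never came near the start button or the other things on the table.

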